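# Snap the tablet caddy's flip lid shut

### The arm

A 7-joint arm with a two-finger parallel gripper is mounted at the origin on the work surface. World frame = base frame: x ahead of the robot, y to its left, z up, the work surface at z = 0. Lengths are in m, angles in rad, forces in N, time in s.
With the tool pointing down it reaches from about 0.35 to 0.9 m from the base axis. Payload 8.1 kg.
Tool frame: the origin (TCP) lies on the centre line of the jaws, within the pads' length; the fingertips stand 22 mm ahead of it and the grasp point (between the pads) lies 3 mm ahead of it (tips_ahead is the x of the fingertips in the tool frame, in m); x points along the fingers, y is the direction in which the jaws open and shut, and the axes are right-handed (so a half turn about x gives the same grasp; the last joint's range is limited). The gripper opens to 85 mm and grips with 20 to 120 N. Pads are 22 mm wide; open, the fingers measure 114 mm over their backs; the gripper's body (76 mm by 85 mm) begins 54 mm behind the grasp point. The pads swing forward as they close: fully open they stand 13 mm farther back than shut.
Start: joints at [-1.248, 0.434, 0.025, 1.573, -0.012, 1.134, -0.075], TCP at [0.258, 0.569, 0.253] pointing down, gripper open.
Joint ranges: [-2.62, 2.62], [-0.44, 2.09], [-1.27, 1.32], [0.08, 2.57], [-1.32, 4.46], [0.12, 2], [-2.74, 2.74]. Speed limits (rad/s): [2.22, 2.22, 3.01, 3.01, 3.14, 3.14, 3.14].

### API

Orientations are given as a unit quaternion [w, x, y, z].
In Python, from workcell import * gives the robot as it stands.
- The arm moves only by the tool servo_tool, never from a script. Its argument "series" is text: rows parted by semicolons, each of 7 numbers parted by spaces: the shift along the tool's x, y, z in m, then the turn, a rotation vector about the tool's x, y, z in rad, then the finger opening in m, from 0 to 0.0854. A call has 1 to 5 rows; each row is the pose to reach, as a shift and turn from the pose commanded when the call began, along the tool's axes at that moment; what a row does not reach only later rows make up. A row lasts 1/8 s, in which the tool goes at most 62.5 mm and 10.7 degrees, less where a joint would pass 70% of its speed; a pose out of reach is approached as far as the arm can. A call with a gripper value outside its range is refused whole. The fingers move at their own pace and stop on an object; "newtons" is the grip in N (left out, the last holds). Time passes only in rows, so rows that repeat a pose let the fingers close. It gives the time, the measured TCP pose, the force and the opening at its end, in the units of the state.
- read_state(): the state, without advancing time (a new reading comes with each control period).
- grab_frame(name): name is "scene" or "top" or "wrist"; returns a dict with "image" (384x512x3 uint8, red, green, blue), "intrinsics" (3x3 intrinsics, pixels), "origin" and "attitude" of the camera in the world. Camera axes: x right, y down, z forward; pixel columns grow to the right and rows downward; lengths in m; the calibration is good to about 2 mm. A picture is of the moment at which its call begins. There is no depth.
- job_done(): hands the job in, once; it reports no verdict.
The state is a dict: "time_s": time; "joint_pos": joint angles; "qvel": joint speeds; "joint_efforts": joint torques, N m; "tool_pos": TCP position; "orientation": TCP orientation; "ft_force": force on the tool from outside, world axes, zero at the start; "ft_torque": the same for the moment, N m; "grip_width": finger opening in m.
Only numpy, scipy, OpenCV 4.12 (cv2) and the standard library are available. Lean on these libraries where they do the work, as an engineer would, in place of code of your own. Each camera call takes 0.05 s, during which the arm holds its last target.

### The job

Push the open flip lid of the green caddy over until it lies shut, then press down the left, front and right sections of its rim with the fingertips until every one has snapped fully home. Grip and lift nothing, leave the caddy standing where it is, and leave the things around it undisturbed.

Things in the scene. Friction and masses are not known exactly. Their poses are not given: they have to be found in the camera images.
- caddy: Loose green plastic caddy of dishwasher tablets, about 0.9 kg: open box 130 mm (its x) by 160 mm (its y), 85 mm tall to the rim. Origin at the centre of its underside on the liner, z up; the lid is hinged along its +x (back) side, its -x side is the front, facing roughly towards the robot; +y is its left side
- lid (a joint): Hinge angle of the caddy's green flip lid: 0 = lying shut on the box, grows as it opens, about 1.57 = standing upright, stop at 2.0 (leaning back). Stiff hinge: it stays where it is left when near upright or leaning back, and sinks shut slowly by itself below about 1.0 rad
- lid_hinge (a point): Middle of the lid's hinge line, 68 mm behind the caddy's centre, 88.5 mm above its underside; the hinge line runs along the caddy's y. The lid reaches 138 mm from it and is 170 mm wide; at its free end the rim sections stand about 10.5 mm proud of the panel on the outer face (the top face when shut, the back face when open)
- lid_middle (a point): Centre of the outer face of the lid's middle panel (110 mm by 118 mm, 5 mm thick), 57 mm from the hinge. The panel's top is 91 mm above the liner when shut, lower than the rim sections
- rim_left (a joint): Travel of the lid's left rim section. The section is part of the lid; it stands 8 mm proud at 0 and is snapped home at 0.008 m. It is bistable: pushing it down (square to the lid) needs about 7 N at first, less as it goes; let go above 4.5 mm of travel it pops back up, past that it snaps down to 8 mm by itself and stays there, held by about 5 N.
- rim_left_top (a point): Press point of the left rim section, a green strip along the lid's left edge. Its point is the centre of the section's top face; with the lid shut it is 101.5 mm above the liner while proud and 93.5 mm when home. The strip is 24 mm wide and 103 mm long along x in the caddy's frame, centred at x +8.5, y +73 mm.
- rim_front (a joint): Travel of the lid's front rim section. The section is part of the lid; it stands 8 mm proud at 0 and is snapped home at 0.008 m. It is bistable: pushing it down (square to the lid) needs about 7 N at first, less as it goes; let go above 4.5 mm of travel it pops back up, past that it snaps down to 8 mm by itself and stays there, held by about 5 N.
- rim_front_top (a point): Press point of the front rim section, a green strip along the lid's free edge. Its point is the centre of the section's top face; with the lid shut it is 101.5 mm above the liner while proud and 93.5 mm when home. The strip is 24 mm wide and 166 mm long along y in the caddy's frame, centred at x -58, y 0 mm.
- rim_right (a joint): Travel of the lid's right rim section. The section is part of the lid; it stands 8 mm proud at 0 and is snapped home at 0.008 m. It is bistable: pushing it down (square to the lid) needs about 7 N at first, less as it goes; let go above 4.5 mm of travel it pops back up, past that it snaps down to 8 mm by itself and stays there, held by about 5 N.
- rim_right_top (a point): Press point of the right rim section, a green strip along the lid's right edge. Its point is the centre of the section's top face; with the lid shut it is 101.5 mm above the liner while proud and 93.5 mm when home. The strip is 24 mm wide and 103 mm long along x in the caddy's frame, centred at x +8.5, y -73 mm.
- jar: Bystander: empty open amber glass jar, upright, 72 mm across, 100 mm tall. Origin at the centre of its underside
- squeeze_bottle: Bystander: capped white squeeze bottle, upright, 60 mm across, 150 mm tall. Origin at the centre of its underside
- tin: Bystander: closed plain steel tin, upright, 66 mm across, 105 mm tall. Origin at the centre of its underside
- grout_brush: Bystander: stainless steel grout brush lying bristles down, 200 mm long along its own x axis (head towards +x), 23 mm high. Origin at the centre of its underside near mid-length
- brush_holder: Bystander: empty yellow plastic toilet brush holder, upright, 112 mm across at the foot, 130 mm tall. Origin at the centre of its underside
- scraper: Bystander: flat scraper lying on the liner, 200 mm long along its own x axis. Origin at the centre of its underside near mid-length

How it is judged:
On the way:
1. the lid has been swung shut (value of joint lid below 0.08 rad), for 0.1 s.
At the end, for the whole second after the job is handed in: The lid lies shut (within 0.05 rad), the left, front and right rim sections have all snapped home (more than 6.5 of 8 mm), and the caddy stands still and upright on the liner within 40 mm of where it was (value of joint lid below 0.05 rad and value of joint each of rim_left, rim_front, rim_right above 0.0065 m and angle between caddy's own z axis and vertical below 0.05 rad and height (world z) of caddy below 0.005 m and distance of caddy from where it was at the start of the episode below 0.04 m and linear speed of caddy below 0.02 m/s); the robot touches nothing.
It fails at once if the caddy is lifted off the liner (height (world z) of caddy above 0.012 m).
It fails at once if the caddy is tipped (over 0.15 rad) (angle between caddy's own z axis and vertical above 0.15 rad).
It fails at once if the caddy is shoved more than 40 mm from its place (distance of caddy from where it was at the start of the episode above 0.04 m).
It fails at once if a bystander is moved or lifted by more than 30 mm (distance of any of jar, squeeze_bottle, tin, grout_brush, brush_holder, scraper from where it was at the start of the episode above 0.03 m).
It fails at once if an upright bystander is tipped (over 0.3 rad) (angle between any of jar, squeeze_bottle, tin, brush_holder's own z axis and vertical above 0.3 rad).
It also fails if it takes over 61 s, if anything falls off the work surface, if the arm or the gripper's body presses on something with over 40 N, if the wrist force passes 120 N, or if a joint passes its speed limit or range.

## Working session

There is one attempt and no reset: what is moved stays moved. The work goes in short steps, Python scripts to look and compute and a tool call to move; the robot and the scene stay as the last step left them, time stands still between calls to the robot, and variables do not carry over. Pictures are saved under pics/ and viewed, and the job is handed in when it is done.

Besides the shell and the picture viewer there is one more tool, called after "Call:" in YAML: its name, and indented under it one key for each argument. servo_tool: Moves the arm, as the interface text tells. Its arguments: {"type":"object","properties":{"series":{"type":"string"},"newtons":{"type":"number"}},"required":["series"]}

```bash
mkdir -p pics; cat > h.py <<'E'
from workcell import *
import numpy as np, cv2
from scipy.spatial.transform import Rotation as R
def rot(q): return R.from_quat([q[1],q[2],q[3],q[0]]).as_matrix()
def att(f):
    a=np.array(f["attitude"]); return a if a.shape==(3,3) else rot(a)
def ray(f,uv,z):
    K=np.array(f["intrinsics"]);d=att(f)@np.linalg.inv(K)@np.array([uv[0],uv[1],1.]);o=np.array(f["origin"])
    return o+d*(z-o[2])/d[2]
def proj(f,p):
    K=np.array(f["intrinsics"]);c=att(f).T@(np.array(p)-np.array(f["origin"]));u=K@c;return u[:2]/u[2]
def save(f,n): cv2.imwrite("pics/"+n,cv2.cvtColor(f["image"],cv2.COLOR_RGB2BGR))
E
python3 - <<'E'
from h import *
import pickle
for n in("top","scene"):
    f=grab_frame(n);save(f,n+"0.png");pickle.dump(f,open(n+"0.pkl","wb"));print(n,f["origin"],f["attitude"],f["intrinsics"])
print(read_state())
E
```

```text
top [ 0.3030183  -0.01887471  1.46926814] [ 0.06701142 -0.70042546  0.70756648 -0.06529414] [[379.96915288   0.         247.75871808]
 [  0.         379.96915288 187.7209342 ]
 [  0.           0.           1.        ]]
scene [ 1.24664833 -0.46662794  1.18498406] [-0.28141281  0.83487167  0.44562822 -0.15878165] [[462.470422     0.         246.34766094]
 [  0.         462.470422   190.28693278]
 [  0.           0.           1.        ]]
{'time_s': 0.1, 'joint_pos': array([-1.24763367,  0.43517087,  0.02496829,  1.57398889, -0.01158658,
        1.1339925 , -0.07509306]), 'qvel': array([-0.00208782, -0.00069987, -0.0001631 , -0.00205835, -0.00017836,
       -0.00061261,  0.00115493]), 'joint_efforts': array([ 2.50552483e-03, -6.71753883e+01,  1.02734908e+00, -3.16905105e+01,
        1.56302989e-02,  7.11513785e-03,  2.72334923e-06]), 'tool_pos': array([0.25801029, 0.56880726, 0.25260011]), 'orientation': array([ 0.69108357,  0.14891634,  0.69119775, -0.14991027]), 'ft_force': array([-0.68136707, -0.4350691 ,  0.64794869]), 'ft_torque': array([-0.00278518, -0.01850331, -0.00336382]), 'grip_width': 0.08517540136662813}
```

View pics/top0.png

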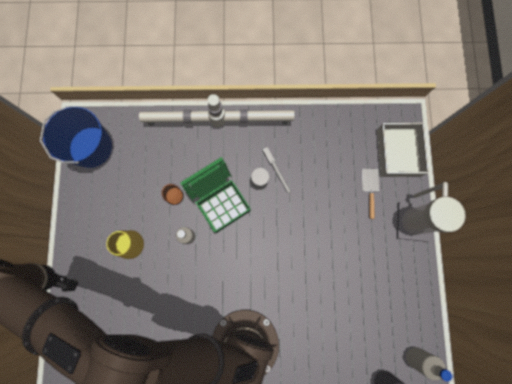

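View pics/scene0.png

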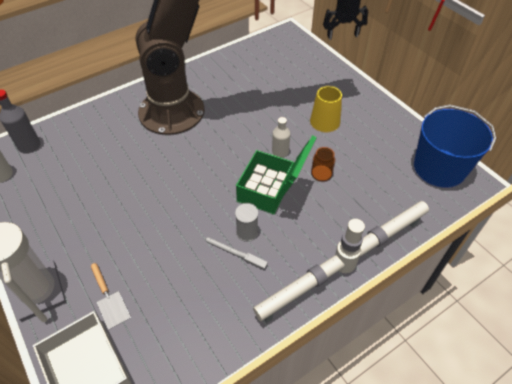

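The top view shows the open caddy near (222,205). Its lid leans back towards (207,180), with the jar at (173,195), bottle at (185,236), tin at (260,178) and brush at (278,170). I'll zoom in on it.

```bash
python3 - <<'E'
from h import *
import pickle
a=pickle.load(open("top0.pkl","rb"))["image"];b=pickle.load(open("scene0.pkl","rb"))["image"]
A=cv2.resize(a[140:260,150:310],None,fx=5,fy=5,interpolation=cv2.INTER_CUBIC);B=cv2.resize(b[110:230,210:370],None,fx=5,fy=5,interpolation=cv2.INTER_CUBIC)
cv2.imwrite("pics/topz.png",A[:,:,::-1]);cv2.imwrite("pics/scz.png",B[:,:,::-1])
E
```

```text
(no output)
```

View pics/topz.png

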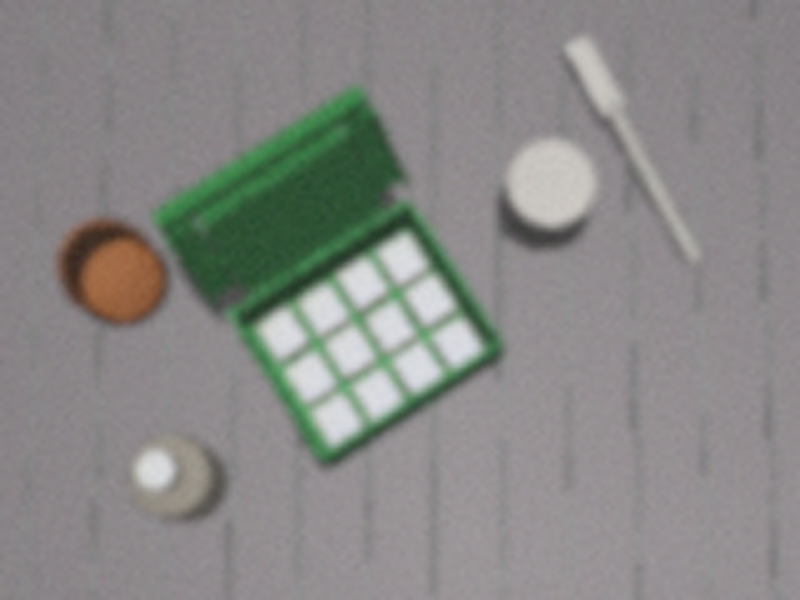

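View pics/scz.png

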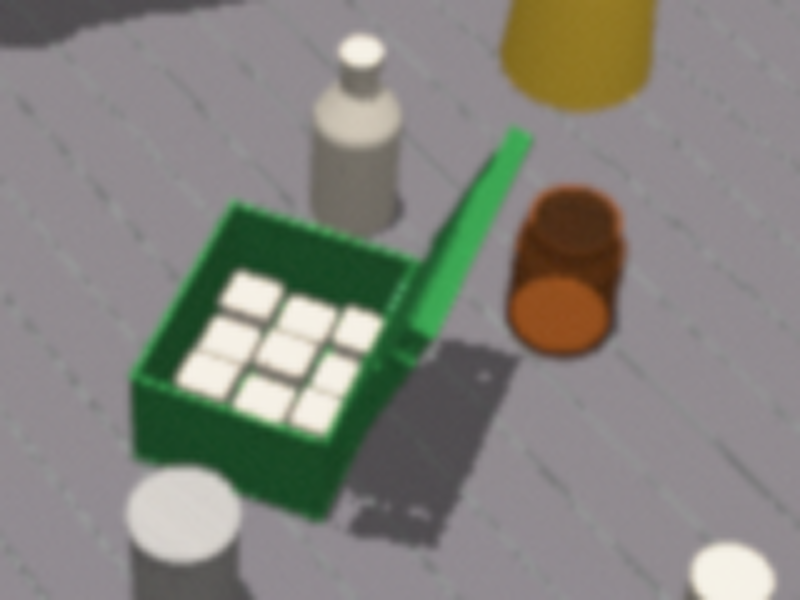

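In the zoom, the box rim corners are front-left (328,462), front-right (498,350), back-right (410,207) and back-left (235,315). The lid's free edge runs (155,215) to (360,90).

```bash
python3 - <<'E'
from h import *
import pickle
f=pickle.load(open("top0.pkl","rb"));s=pickle.load(open("scene0.pkl","rb"))
P=lambda u,v,z: ray(f,(150+(u+.5)/5-.5,140+(v+.5)/5-.5),z)
S=lambda u,v,z: ray(s,(210+(u+.5)/5-.5,110+(v+.5)/5-.5),z)
FL,FR,BR,BL=[P(*c,.085) for c in((328,462),(498,350),(410,207),(235,315))]
for n,c in zip("FL FR BR BL".split(),(FL,FR,BR,BL)):print(n,c.round(4))
n=np.linalg.norm
print("widths",n(FL-FR),n(BL-BR),n(FL-BL),n(FR-BR))
C=(FL+FR+BR+BL)/4
y=(FL+BL-FR-BR);x=(BL+BR-FL-FR)
print("C",C,"yaw y",np.degrees(np.arctan2(y[1],y[0]))-90,"yaw x",np.degrees(np.arctan2(x[1],x[0])))
# scene: box corners at rim
for c in((135,378),(235,205),(415,262)): print("scene rim",c,S(*c,.085).round(4))
for z in(.20,.21,.22): print("lid end",z,P(155,215,z).round(4),P(360,90,z).round(4))
print("tin",P(550,190,.105)); print("bottle",P(155,468,.15)); print("jar",P(105,268,.09)); 
print("brush",P(610,100,.02),P(695,258,.02), P(580,45,.02))
np.save("C.npy",C)
E
```

```text
FL [0.4032 0.103  0.085 ]
FR [ 0.4838 -0.0213  0.085 ]
BR [0.5916 0.0431 0.085 ]
BL [0.5117 0.1721 0.085 ]
widths 0.14807672469729122 0.15176968576216235 0.12868230861362237 0.12556220439540566
C [0.49756312 0.07421827 0.085     ] yaw y 32.35224580519031 yaw x 31.685310594424436
scene rim (135, 378) [ 0.4965 -0.0238  0.085 ]
scene rim (235, 205) [0.4133 0.1064 0.085 ]
scene rim (415, 262) [0.5173 0.1726 0.085 ]
lid end 0.2 [0.5639 0.2119 0.2   ] [0.6505 0.0723 0.2   ]
lid end 0.21 [0.5618 0.2101 0.21  ] [0.6477 0.0716 0.21  ]
lid end 0.22 [0.5598 0.2083 0.22  ] [0.645  0.0709 0.22  ]
tin [ 0.59908242 -0.0606872   0.105     ]
bottle [0.395565   0.21686893 0.15      ]
jar [0.54696761 0.26787453 0.09      ]
brush [ 0.68950775 -0.11165631  0.02      ] [ 0.5624514 -0.1747779  0.02     ] [ 0.73470774 -0.08887705  0.02      ]
```

```bash
python3 - <<'E'
from h import *
import pickle
f=pickle.load(open("top0.pkl","rb"));s=pickle.load(open("scene0.pkl","rb"))
C=np.load("C.npy");C[2]=0
yaw=np.radians(32);Rz=np.array([[np.cos(yaw),-np.sin(yaw),0],[np.sin(yaw),np.cos(yaw),0],[0,0,1]])
for g,n,(u0,v0) in((f,"t",(150,140)),(s,"s",(210,110))):
    im=cv2.resize(g["image"][v0:v0+120,u0:u0+160],None,fx=5,fy=5,interpolation=cv2.INTER_CUBIC)[:,:,::-1].copy()
    W=lambda p:tuple(int(round(k)) for k in((proj(g,C+Rz@np.array(p))-[u0,v0]+.5)*5-.5))
    for z,col in((.085,(0,0,255)),(0,(255,255,0))):
        q=[W((a*.065,b*.08,z)) for a,b in((1,1),(1,-1),(-1,-1),(-1,1))]
        cv2.polylines(im,[np.array(q)],True,col,1)
    for th in(1.57,1.75,2.0):
        q=[W((.068+.0-r*np.cos(th),b,.0885+r*np.sin(th))) for r,b in((0,.085),(.138,.085),(.138,-.085),(0,-.085))]
        cv2.polylines(im,[np.array(q)],True,(255,0,255),1)
    cv2.imwrite(f"pics/ov_{n}.png",im)
E
```

```text
(no output)
```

View pics/ov_t.png

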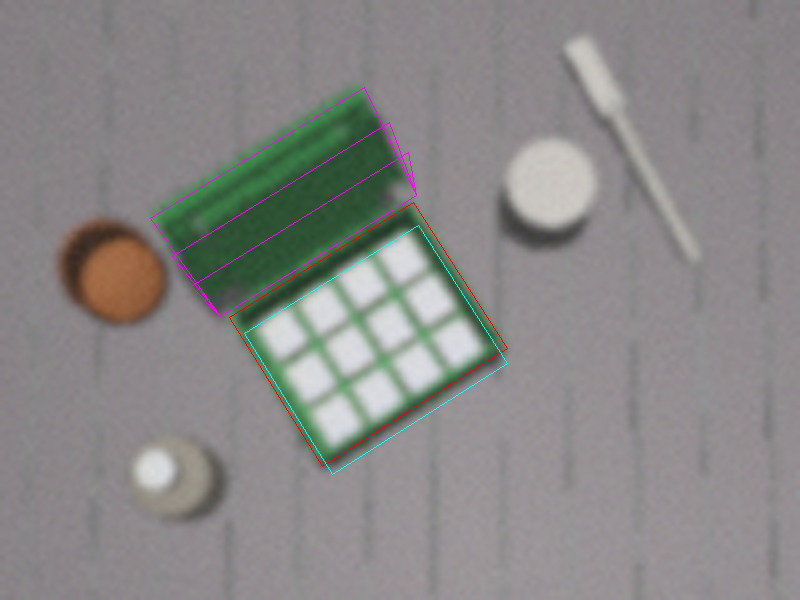

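View pics/ov_s.png

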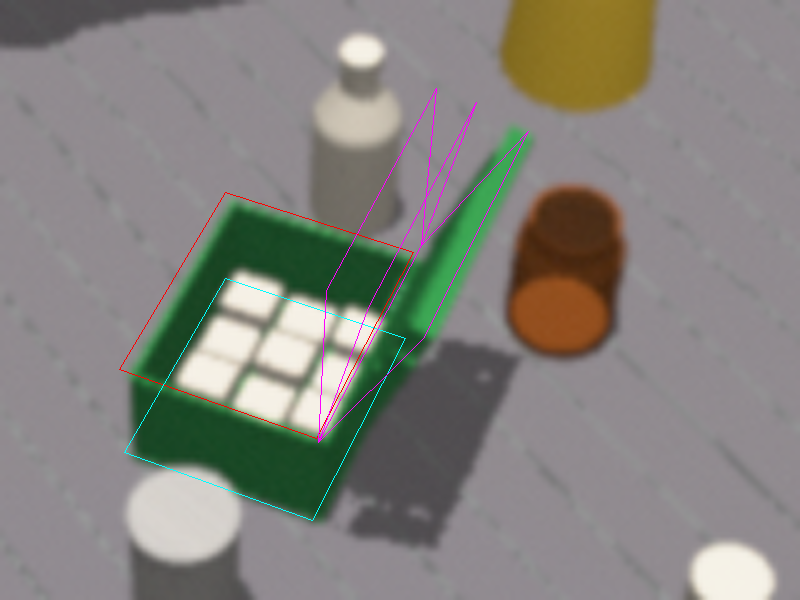

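The overlay fits the lid and hinge to a few mm, with the lid at about 2.0 rad. The box outline looks about 5% small in both views, but the strips are 24 mm wide, so that is tolerable. Next I'll plan the move behind the lid.

```bash
cat >> h.py <<'E'
YAW=np.radians(32);CC=np.array([0.4976,0.0742,0])
def cad(p): 
    c,s=np.cos(YAW),np.sin(YAW);return CC+np.array([c*p[0]-s*p[1],s*p[0]+c*p[1],p[2]])
def tocad(w):
    c,s=np.cos(YAW),np.sin(YAW);d=np.array(w)-CC;return np.array([c*d[0]+s*d[1],-s*d[0]+c*d[1],d[2]])
def st():
    s=read_state();Rm=rot(s["orientation"]);tip=s["tool_pos"]+Rm[:,0]*.022
    print("t",s["time_s"],"tip world",tip.round(4),"tip cad",tocad(tip).round(4),"F",s["ft_force"].round(2),"w",round(s["grip_width"],4))
    print("axes\n",Rm.round(3)); return s,Rm,tip
def shift(p):
    s,Rm,tip=st();print("shift to",p,(Rm.T@(cad(p)-tip)).round(4))
E
python3 - <<'E'
from h import *
s,Rm,tip=st()
for k in(0,1,2,3):
    a=YAW+k*np.pi/2
    T=np.array([[0,np.cos(a),0],[0,np.sin(a),0],[-1,0,0]],float);T[:,2]=np.cross(T[:,0],T[:,1])
    print(k,R.from_matrix(Rm.T@T).as_rotvec().round(3))
shift((.185,0,.25))
E
```

```text
t 0.1 tip world [0.258  0.5688 0.2306] tip cad [0.0589 0.5464 0.2306] F [-0.68 -0.44  0.65] w 0.0852
axes
 [[-0.     0.413  0.911]
 [-0.001  0.911 -0.413]
 [-1.    -0.001  0.   ]]
0 [0.586 0.001 0.001]
1 [-0.984 -0.001  0.001]
2 [-2.555e+00 -2.000e-03  1.000e-03]
3 [2.157e+00 2.000e-03 1.000e-03]
t 0.1 tip world [0.258  0.5688 0.2306] tip cad [0.0589 0.5464 0.2306] F [-0.68 -0.44  0.65] w 0.0852
axes
 [[-0.     0.413  0.911]
 [-0.001  0.911 -0.413]
 [-1.    -0.001  0.   ]]
shift to (0.185, 0, 0.25) [-0.019  -0.1974  0.5249]
```

Call:
servo_tool:
  series: "-0.06 0 0.02 0 0 0 0; -0.06 -0.02 0.08 0.15 0 0 0; -0.06 -0.04 0.14 0.3 0 0 0; -0.06 -0.06 0.2 0.45 0 0 0; -0.06 -0.08 0.26 0.586 0 0 0"
  newtons: 20

```text
time_s: 0.72
tool_pos: [0.4606, 0.3895, 0.3132]
orientation: [0.618, 0.344, 0.618, -0.344]
ft_force: [1.2, 1.1, 0.2]
grip_width: 0.0003
```

```bash
python3 - <<'E'
from h import *
shift((.19,0,.27))
E
```

```text
t 0.725 tip world [0.4606 0.3895 0.2912] tip cad [0.1357 0.287  0.2912] F [1.18 1.08 0.17] w 0.0003
axes
 [[-0.     0.85   0.526]
 [-0.     0.526 -0.85 ]
 [-1.    -0.    -0.   ]]
shift to (0.19, 0, 0.27) [0.0211 0.0555 0.2868]
```

Call:
servo_tool:
  series: "0 0.02 0.06 0 0 0 0; 0 0.04 0.12 0 0 0 0; 0 0.055 0.18 0 0 0 0; 0 0.055 0.24 0 0 0 0; 0.02 0.055 0.285 0 0 0 0"

```text
time_s: 1.35
tool_pos: [0.6594, 0.1755, 0.2941]
orientation: [0.619, 0.344, 0.617, -0.343]
ft_force: [0.2, 0.4, 0.6]
grip_width: -0.0003
```

Call:
servo_tool:
  series: "0 0 0 0 0 0 0; 0 0 0 0 0 0 0"

```text
time_s: 1.6
tool_pos: [0.6569, 0.1792, 0.2928]
orientation: [0.618, 0.343, 0.619, -0.343]
ft_force: [0.3, 0.6, 0.2]
grip_width: -0.0002
```

```bash
python3 - <<'E'
from h import *
st()
f=grab_frame("top");s=grab_frame("scene");w=grab_frame("wrist")
c=lambda f,u,v:cv2.resize(f["image"][v:v+120,u:u+160],(400,300))
o=np.hstack([c(f,150,130),c(s,210,90)]);cv2.imwrite("pics/a.png",np.vstack([o,np.hstack([cv2.resize(w["image"],(400,300)),0*o[:,:400]])])[:,:,::-1])
E
```

```text
t 1.6 tip world [0.6569 0.1792 0.2708] tip cad [0.1907 0.0046 0.2708] F [0.34 0.58 0.18] w -0.0002
axes
 [[-0.001  0.848  0.53 ]
 [ 0.     0.53  -0.848]
 [-1.    -0.001 -0.001]]
```

View pics/a.png

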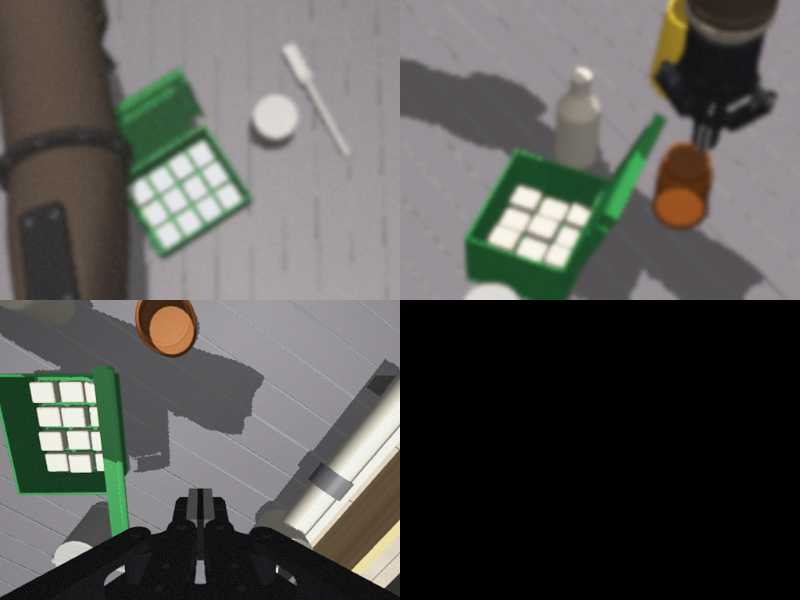

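The scene view shows the fingers behind the lid and clear of the jar. I'll lower to about z 0.185 and push forward.

Call:
servo_tool:
  series: "0.04 0 0.005 0 0 0 0; 0.085 0 0.005 0 0 0 0; 0.085 -0.015 0.005 0 0 0 0; 0.085 -0.03 0.005 0 0 0 0; 0.085 -0.045 0.005 0 0 0 0"

```text
time_s: 2.38
tool_pos: [0.6211, 0.1518, 0.2086]
orientation: [0.619, 0.342, 0.619, -0.342]
ft_force: [0.1, 0.8, 0.1]
grip_width: -0.0001
```

Call:
servo_tool:
  series: "-0.003 -0.012 0 0 0 0 0; -0.006 -0.024 0 0 0 0 0; -0.009 -0.036 0 0 0 0 0; -0.011 -0.048 0 0 0 0 0; -0.012 -0.06 0 0 0 0 0"

```text
time_s: 3.0
tool_pos: [0.5703, 0.1182, 0.2204]
orientation: [0.618, 0.343, 0.618, -0.343]
ft_force: [0.7, -0.1, -0.4]
grip_width: 0.0004
```

```bash
cat > look.py <<'E'
from h import *
import sys
st()
f=grab_frame("top");s=grab_frame("scene");w=grab_frame("wrist")
c=lambda f,u,v:cv2.resize(f["image"][v:v+120,u:u+160],(400,300))
o=np.hstack([c(f,150,130),c(s,210,90)]);cv2.imwrite("pics/%s.png"%sys.argv[1],np.vstack([o,np.hstack([cv2.resize(w["image"],(400,300)),0*o[:,:400]])])[:,:,::-1])
E
python3 look.py b
```

```text
t 3.0 tip world [0.5703 0.1182 0.1984] tip cad [ 0.0849 -0.0012  0.1984] F [ 0.71 -0.06 -0.39] w 0.0004
axes
 [[ 0.     0.848  0.53 ]
 [-0.     0.53  -0.848]
 [-1.    -0.     0.   ]]
```

View pics/b.png

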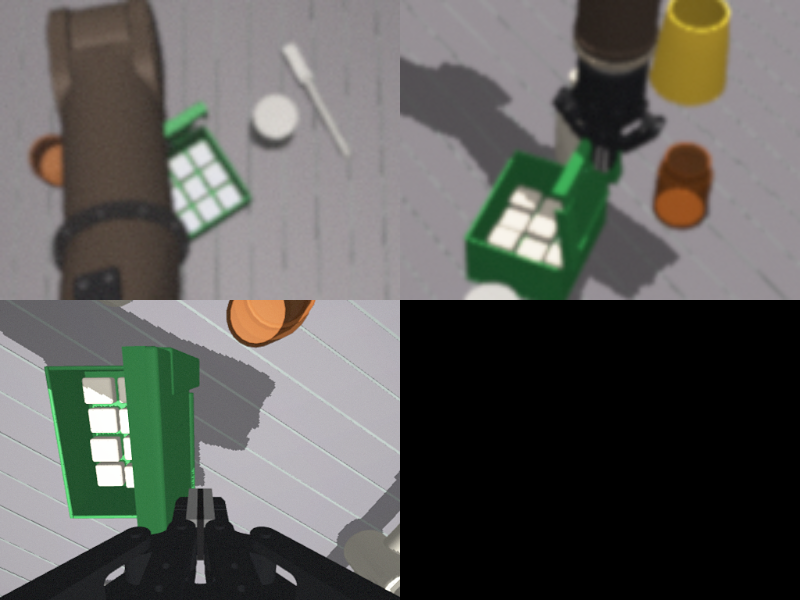

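The lid is now just past upright, with the fingers behind it and the caddy in place. I'll continue along the arc.

Call:
servo_tool:
  series: "0 -0.012 0 0 0 0 0; 0 -0.024 0 0 0 0 0; 0 -0.036 0 0 0 0 0; 0 -0.048 0 0 0 0 0; 0.002 -0.06 0 0 0 0 0"

```text
time_s: 3.78
tool_pos: [0.5194, 0.0864, 0.2184]
orientation: [0.619, 0.343, 0.618, -0.343]
ft_force: [0.4, 0.4, -0.6]
grip_width: 0.0002
```

Call:
servo_tool:
  series: "0.006 -0.01 0 0 0 0 0; 0.013 -0.02 0 0 0 0 0; 0.021 -0.03 0 0 0 0 0; 0.03 -0.038 0 0 0 0 0; 0.04 -0.045 0 0 0 0 0"

```text
time_s: 4.4
tool_pos: [0.4815, 0.0628, 0.1776]
orientation: [0.619, 0.343, 0.619, -0.343]
ft_force: [0.6, -0.3, 0.2]
grip_width: -0.0001
```

```bash
python3 look.py c
```

```text
t 4.4 tip world [0.4815 0.0628 0.1556] tip cad [-0.0197 -0.0011  0.1556] F [ 0.61 -0.35  0.2 ] w -0.0001
axes
 [[-0.     0.848  0.53 ]
 [-0.     0.53  -0.848]
 [-1.    -0.    -0.   ]]
```

View pics/c.png

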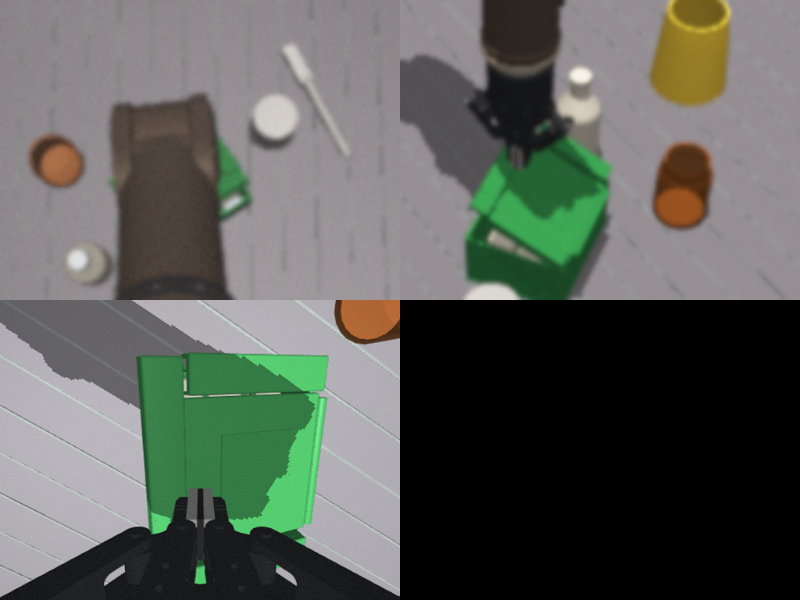

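The lid is at roughly 0.5 rad and the fingers are on it. I'll follow it down at the front strip to just above the shut height.

Call:
servo_tool:
  series: "0 -0.012 0 0 0 0 0; 0.005 -0.024 0 0 0 0 0; 0.013 -0.035 0 0 0 0 0; 0.024 -0.038 0 0 0 0 0; 0.035 -0.038 0 0 0 0 0"

```text
time_s: 5.18
tool_pos: [0.4495, 0.0428, 0.1425]
orientation: [0.618, 0.343, 0.619, -0.343]
ft_force: [0.3, 0.8, -0.4]
grip_width: 0.0003
```

Call:
servo_tool:
  series: "0 0 0 0 0 0 0; 0 0 0 0 0 0 0; 0.01 0 0 0 0 0 0; 0.012 0 0 0 0 0 0; 0.012 0 0 0 0 0 0"

```text
time_s: 5.8
tool_pos: [0.4495, 0.0428, 0.1311]
orientation: [0.618, 0.343, 0.619, -0.343]
ft_force: [-0.6, -0.0, 0.2]
grip_width: 0.0001
```

```bash
python3 look.py d
```

```text
t 5.8 tip world [0.4495 0.0428 0.1091] tip cad [-0.0574 -0.0011  0.1091] F [-0.65 -0.03  0.25] w 0.0001
axes
 [[-0.001  0.848  0.53 ]
 [-0.     0.53  -0.848]
 [-1.    -0.001 -0.   ]]
```

View pics/d.png

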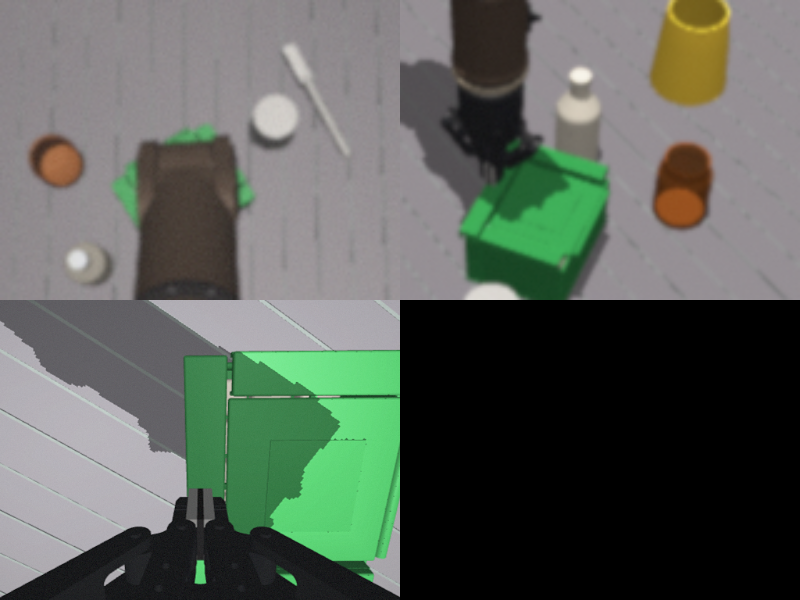

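The lid is closed or nearly so, and the fingertips (wrist view column 200) are centred over the front strip (185–227). I'll press it slowly.

Call:
servo_tool:
  series: "0.003 0 0 0 0 0 0; 0.006 0 0 0 0 0 0; 0.009 0 0 0 0 0 0; 0.0095 0 0 0 0 0 0; 0.01 0 0 0 0 0 0"

```text
time_s: 6.58
tool_pos: [0.4497, 0.0429, 0.1214]
orientation: [0.618, 0.343, 0.619, -0.343]
ft_force: [-1.2, 0.1, 3.3]
grip_width: 0.0001
```

Call:
servo_tool:
  series: "0.002 0 0 0 0 0 0; 0.002 0 0 0 0 0 0"

```text
time_s: 6.82
tool_pos: [0.4496, 0.0429, 0.1191]
orientation: [0.618, 0.343, 0.619, -0.343]
ft_force: [0.2, -0.5, -0.5]
grip_width: -0.0
```

```bash
python3 look.py e
```

```text
t 6.825 tip world [0.4496 0.0429 0.0971] tip cad [-0.0573 -0.0011  0.0971] F [ 0.24 -0.52 -0.53] w -0.0
axes
 [[-0.     0.848  0.53 ]
 [-0.     0.53  -0.848]
 [-1.    -0.    -0.   ]]
```

View pics/e.png

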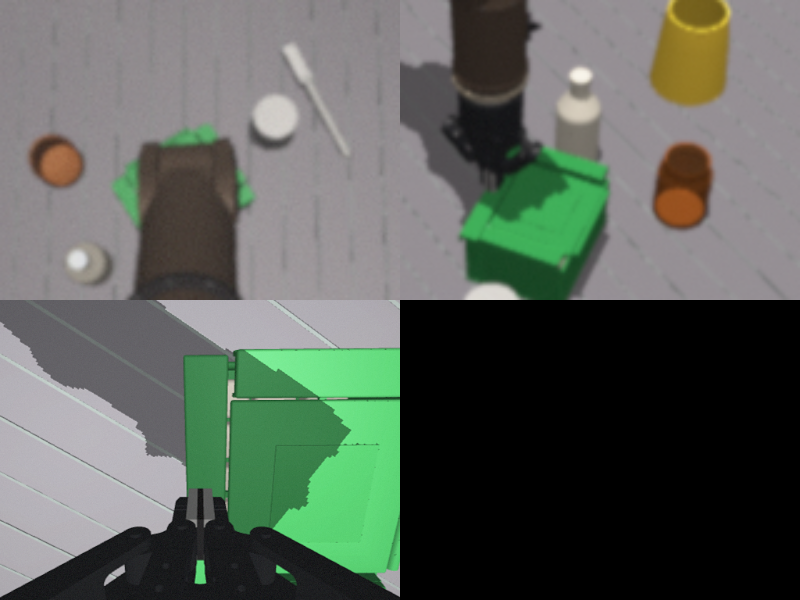

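The force fell from 3.3 N to about 0 near 4.5 mm of travel, which fits a snap. I'll push a few mm further to check for a solid stop.

Call:
servo_tool:
  series: "0.001 0 0 0 0 0 0; 0.002 0 0 0 0 0 0; 0.003 0 0 0 0 0 0; 0.004 0 0 0 0 0 0; 0.004 0 0 0 0 0 0"

```text
time_s: 7.6
tool_pos: [0.4497, 0.0429, 0.1154]
orientation: [0.618, 0.343, 0.619, -0.343]
ft_force: [-0.8, -0.1, 3.6]
grip_width: -0.0001
```

Call:
servo_tool:
  series: "0.001 0 0 0 0 0 0; 0.001 0 0 0 0 0 0"

```text
time_s: 7.85
tool_pos: [0.4498, 0.0429, 0.1149]
orientation: [0.619, 0.343, 0.618, -0.343]
ft_force: [-4.3, -0.9, 14.1]
grip_width: -0.0001
```

There's a solid stop at tip z ≈ 0.093 with 14 N, so the front section is home. Next is the left strip.

Call:
servo_tool:
  series: "-0.03 0 0 0 0 0 0; -0.05 0.02 -0.02 0 0 0 0; -0.05 0.045 -0.045 0 0 0 0; -0.05 0.066 -0.074 0 0 0 0; -0.05 0.066 -0.074 0 0 0 0"

```text
time_s: 8.48
tool_pos: [0.4664, 0.1437, 0.1642]
orientation: [0.619, 0.342, 0.619, -0.341]
ft_force: [0.1, -0.6, 0.4]
grip_width: 0.0001
```

```bash
python3 look.py f
```

```text
t 8.475 tip world [0.4664 0.1437 0.1422] tip cad [0.0104 0.0755 0.1422] F [ 0.09 -0.58  0.38] w 0.0001
axes
 [[ 0.     0.845  0.534]
 [ 0.001  0.534 -0.845]
 [-1.     0.001 -0.001]]
```

View pics/f.png

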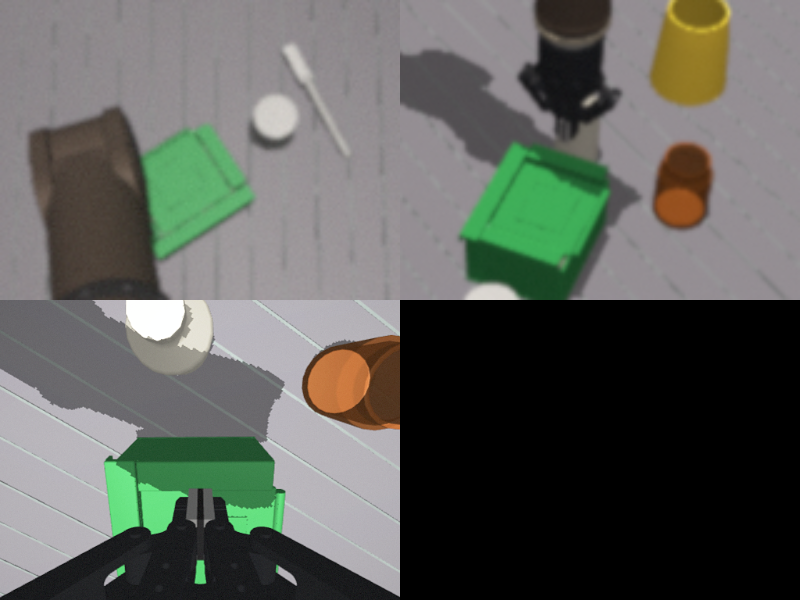

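```bash
python3 - <<'E'
from h import *
w=grab_frame("wrist")
for p in((.0085,.085,.1015),(.0085,.073,.1015),(.0085,.061,.1015),(.06,.085,.1015),(-.07,.085,.0935)): print(p,(proj(w,cad(p))*[400/512,300/384]+[0,300]).round(1))
s,Rm,tip=st(); print("tip",(proj(w,tip)*[400/512,300/384]+[0,300]).round(1))
save(w,"w1.png")
E
```

```text
(0.0085, 0.085, 0.1015) [199.5 461.7]
(0.0085, 0.073, 0.1015) [199.5 476.9]
(0.0085, 0.061, 0.1015) [199.5 491.5]
(0.06, 0.085, 0.1015) [269.4 461.7]
(-0.07, 0.085, 0.0935) [ 96.9 458.4]
t 8.675 tip world [0.4663 0.1395 0.1422] tip cad [0.008  0.072  0.1422] F [ 0.28 -0.76 -0.27] w -0.0001
axes
 [[-0.     0.849  0.529]
 [-0.001  0.529 -0.849]
 [-1.    -0.001  0.   ]]
tip [198.5 503.9]
```

View pics/w1.png

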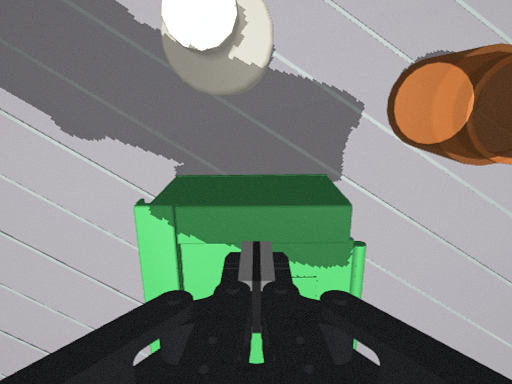

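The predicted strip rows (462–491) match the picture (460–490), so the aim is right. I'll press the left strip.

Call:
servo_tool:
  series: "0.015 0 0 0 0 0 0; 0.03 0 0 0 0 0 0; 0.037 0 0 0 0 0 0; 0.04 0 0 0 0 0 0; 0.042 0 0 0 0 0 0"

```text
time_s: 9.3
tool_pos: [0.4661, 0.1404, 0.1223]
orientation: [0.618, 0.342, 0.619, -0.343]
ft_force: [-3.3, -0.6, 4.3]
grip_width: 0.0001
```

Call:
servo_tool:
  series: "0.001 0 0 0 0 0 0; 0.002 0 0 0 0 0 0; 0.003 0 0 0 0 0 0; 0.004 0 0 0 0 0 0; 0.004 0 0 0 0 0 0"

```text
time_s: 9.93
tool_pos: [0.4666, 0.1408, 0.1183]
orientation: [0.619, 0.343, 0.618, -0.343]
ft_force: [0.1, -0.5, -0.0]
grip_width: -0.0001
```

Call:
servo_tool:
  series: "0.001 0 0 0 0 0 0; 0.002 0 0 0 0 0 0; 0.003 0 0 0 0 0 0; 0.003 0 0 0 0 0 0"

```text
time_s: 10.42
tool_pos: [0.4665, 0.1407, 0.1155]
orientation: [0.619, 0.343, 0.619, -0.343]
ft_force: [-1.2, -0.2, 3.7]
grip_width: 0.0003
```

The left section snapped, with contact again at 0.0935. Next is the right strip.

Call:
servo_tool:
  series: "-0.03 0 0 0 0 0 0; -0.05 0 0.04 0 0 0 0; -0.05 0 0.09 0 0 0 0; -0.05 0 0.13 0 0 0 0; -0.045 0 0.145 0 0 0 0"

```text
time_s: 11.05
tool_pos: [0.5446, 0.0151, 0.1605]
orientation: [0.619, 0.344, 0.617, -0.344]
ft_force: [-0.5, 0.7, 0.2]
grip_width: -0.0002
```

Call:
servo_tool:
  series: "0 0 0 0 0 0 0; 0 0 0 0 0 0 0"

```text
time_s: 11.3
tool_pos: [0.5426, 0.0193, 0.16]
orientation: [0.618, 0.342, 0.619, -0.342]
ft_force: [0.1, 0.9, 0.3]
grip_width: -0.0001
```

```bash
python3 look.py g; python3 - <<'E'
from h import *
w=grab_frame("wrist")
for p in((.06,-.061,.1015),(-.043,-.061,.1015)): print(p,(proj(w,cad(p))*[400/512,300/384]+[0,300]).round(1))
E
```

```text
t 11.3 tip world [0.5425 0.0193 0.138 ] tip cad [ 0.009  -0.0704  0.138 ] F [0.09 0.92 0.26] w -0.0001
axes
 [[-0.001  0.847  0.532]
 [ 0.001  0.532 -0.847]
 [-1.    -0.001 -0.001]]
(0.06, -0.061, 0.1015) [268.9 467.5]
(-0.043, -0.061, 0.1015) [127.  467.3]
```

View pics/g.png

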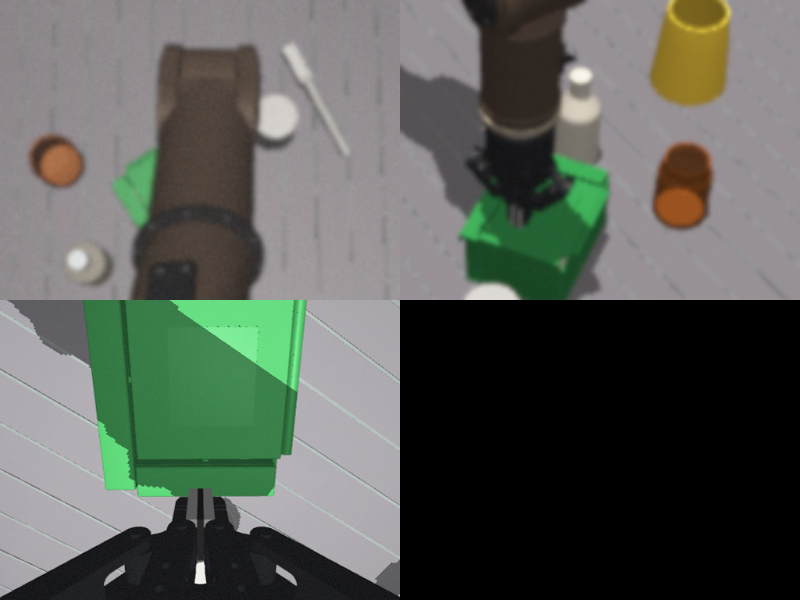

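The strip spans rows 467–495, as predicted. I'll press the right section.

Call:
servo_tool:
  series: "0.015 0 0.002 0 0 0 0; 0.028 0 0.002 0 0 0 0; 0.033 0 0.002 0 0 0 0; 0.036 0 0.002 0 0 0 0; 0.038 0 0.002 0 0 0 0"

```text
time_s: 12.12
tool_pos: [0.5442, 0.0159, 0.1224]
orientation: [0.618, 0.343, 0.619, -0.343]
ft_force: [-1.8, 1.0, 5.2]
grip_width: 0.0
```

Call:
servo_tool:
  series: "0.001 0 0 0 0 0 0; 0.002 0 0 0 0 0 0; 0.003 0 0 0 0 0 0; 0.004 0 0 0 0 0 0; 0.004 0 0 0 0 0 0"

```text
time_s: 12.75
tool_pos: [0.5445, 0.0161, 0.1182]
orientation: [0.619, 0.343, 0.619, -0.343]
ft_force: [0.4, -0.4, 1.1]
grip_width: -0.0
```

Call:
servo_tool:
  series: "0.001 0 0 0 0 0 0; 0.002 0 0 0 0 0 0; 0.003 0 0 0 0 0 0; 0.003 0 0 0 0 0 0"

```text
time_s: 13.25
tool_pos: [0.5444, 0.016, 0.1155]
orientation: [0.619, 0.343, 0.618, -0.343]
ft_force: [-0.8, -0.1, 3.5]
grip_width: -0.0004
```

Same signature here: a snap, then contact at 0.0935. I'll retract upward, then back to the left at height to clear the view.

Call:
servo_tool:
  series: "-0.03 0 0 0 0 0 0; -0.08 0 0 0 0 0 0; -0.13 0 -0.03 0 0 0 0; -0.17 0 -0.08 0 0 0 0; -0.18 0 -0.14 0 0 0 0"

```text
time_s: 13.88
tool_pos: [0.4708, 0.1354, 0.298]
orientation: [0.619, 0.345, 0.617, -0.342]
ft_force: [0.3, 1.3, 0.5]
grip_width: -0.0003
```

Call:
servo_tool:
  series: "0 0 -0.05 0 0 0 0; 0 0 -0.1 0 0 0 0; 0 0 -0.15 0 0 0 0; 0 0 -0.2 0 0 0 0; 0 0 -0.25 0 0 0 0"

```text
time_s: 14.5
tool_pos: [0.3365, 0.3478, 0.2954]
orientation: [0.619, 0.343, 0.618, -0.343]
ft_force: [0.8, 0.1, 0.6]
grip_width: 0.0004
```

Call:
servo_tool:
  series: "0 0 -0.02 0 0 0 0; 0 0 -0.02 0 0 0 0; 0 0 -0.02 0 0 0 0"

```text
time_s: 14.88
tool_pos: [0.3277, 0.3626, 0.2952]
orientation: [0.618, 0.343, 0.618, -0.343]
ft_force: [0.5, -0.2, -0.4]
grip_width: -0.0001
```

```bash
python3 - <<'E'
from h import *
st()
f=grab_frame("top");s=grab_frame("scene")
c=lambda f,u,v:cv2.resize(f["image"][v:v+120,u:u+160],(400,300),interpolation=cv2.INTER_CUBIC)
import pickle
f0=pickle.load(open("top0.pkl","rb"));s0=pickle.load(open("scene0.pkl","rb"))
cv2.imwrite("pics/z.png",np.vstack([np.hstack([c(f,150,140),c(s,210,110)]),np.hstack([c(f0,150,140),c(s0,210,110)])])[:,:,::-1])
E
```

```text
t 14.875 tip world [0.3277 0.3626 0.2732] tip cad [0.0087 0.3346 0.2732] F [ 0.53 -0.22 -0.44] w -0.0001
axes
 [[ 0.     0.848  0.529]
 [-0.001  0.529 -0.848]
 [-1.    -0.     0.001]]
```

View pics/z.png

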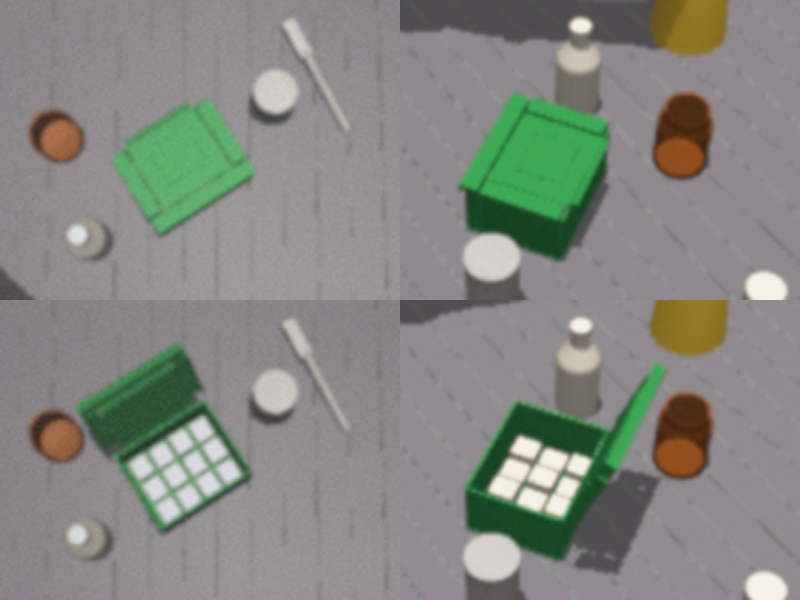

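The top and scene views show the lid shut, with the caddy and bystanders where they were. I have time for one close look from above.

Call:
servo_tool:
  series: "0 0 0.06 0 0 0 0; 0 0 0.12 0 0 0 0; 0 0 0.18 0 0 0 0; 0 0 0.24 0 0 0 0; 0 0 0.3 0 0 0 0"

```text
time_s: 15.6
tool_pos: [0.4869, 0.1063, 0.2957]
orientation: [0.618, 0.343, 0.618, -0.343]
ft_force: [0.3, 0.7, -0.7]
grip_width: -0.0
```

Call:
servo_tool:
  series: "0 0 0.06 0 0 0 0; 0 0 0.12 0 0 0 0; 0 0 0.12 0 0 0 0; 0 0 0.12 0 0 0 0"

```text
time_s: 16.1
tool_pos: [0.5493, 0.0069, 0.2951]
orientation: [0.618, 0.343, 0.618, -0.343]
ft_force: [-1.3, 0.1, -0.2]
grip_width: -0.0001
```

```bash
python3 - <<'E'
from h import *
st()
f=grab_frame("wrist");im=f["image"][:,:,::-1].copy()
save(f,"w2.png")
for z in(.0935,.1015):
  for p in((.06,-.061),(-.043,-.061),(.06,.061),(-.043,.061),(-.046,-.083),(-.046,.083)): print(p,z,proj(f,cad((*p,z))).round(1))
E
```

```text
t 16.1 tip world [0.5493 0.0069 0.2731] tip cad [ 0.0082 -0.0845  0.2731] F [-1.26  0.07 -0.15] w -0.0001
axes
 [[-0.001  0.849  0.529]
 [ 0.     0.529 -0.849]
 [-1.    -0.    -0.001]]
(0.06, -0.061) 0.0935 [309.  149.9]
(-0.043, -0.061) 0.0935 [201.9 150.1]
(0.06, 0.061) 0.0935 [315.2   7.8]
(-0.043, 0.061) 0.0935 [194.9   8. ]
(-0.046, -0.083) 0.0935 [199.9 172.5]
(-0.046, 0.083) 0.0935 [189.9 -21.4]
(0.06, -0.061) 0.1015 [310.3 151.2]
(-0.043, -0.061) 0.1015 [200.5 151.5]
(0.06, 0.061) 0.1015 [316.9   5.4]
(-0.043, 0.061) 0.1015 [193.3   5.7]
(-0.046, -0.083) 0.1015 [198.6 174.3]
(-0.046, 0.083) 0.1015 [188.1 -24.6]
```

View pics/w2.png

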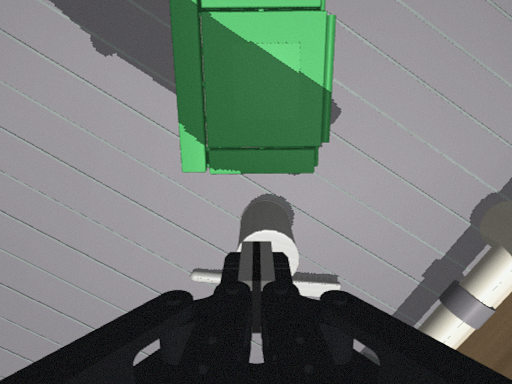

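The wrist view shows all three strips (left at row 5, front at columns 175–205, right at rows 150–173) level with the panel, with only thin seams. Nothing is touched, so I'll hand in.

```bash
python3 -c "
from workcell import *
print(job_done())"
```

```text
the job is handed in; nothing more can be done
None
```

The lid is shut and, by every check I could make, all three rim sections have snapped home. I handed the job in at about 16 s of the 61 s allowed; it reports no verdict.

- **Lid:** I pushed it over from behind with the closed fingers and followed it down until it lay shut.
- **Rim sections:** I pressed front, then left, then right.
  - On each one the force rose by a few newtons, then fell to about 0–1 N by about 5 mm of travel, which is the snap.
  - Pressing further, each met a stop at about 93–93.5 mm, the height given for home. The front was pushed hardest, to 14 N; left and right only to about 3.5 N.
- **Surroundings:** In the last pictures the caddy and the bystanders around it looked unmoved, and the strips looked level with the panel. The open gripper-free end position left the fingers about 0.27 m up, touching nothing. I judged this by eye and did not measure it. The scraper and brush holder were outside or partly outside the last close-ups, but the arm worked well away from the scraper.

**One disagreement:** the open box looked about 5% smaller in the images than the stated size, and the strip ends were about 3–6 mm off prediction along the caddy's x. The lid, hinge and strip positions across their width agreed to a few mm, so it did not affect the presses.

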